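Pump up the filter station's hand vacuum pump

TASK

Draw the vacuum on the filter station: push the hand pump's big round plunger all the way down with the fingertips and let it spring all the way back up, again and again, until the white indicator pin beside it stands fully out. Then leave the plunger up and move clear. Do not touch the indicator pin itself or pull it out, and leave the beaker, bottle, tube rack and tip box where they stand.

Things in the scene. Friction and masses are not known exactly. Their poses are not given: they have to be found in the camera images.
- pump: Filter station screwed to the bench. Base plate 130 (x) by 290 (y) by 12 mm; origin at the centre of its underside, on the bench, z up. Grey pump housing: x -50 to 50, y -135 to 40, top 85 mm above the bench; plunger at x 0, y -85 mm, indicator pin at x 0, y +5 mm. Closed steel filter cup, 74 mm across, 121 mm high with its knob, at y +100 mm.
- plunger_top (a point): Centre of the flat top of the plunger's black round head (90 mm across, 18 mm thick, on a steel stem with a coil spring). 130 mm above the bench with the plunger up. Press anywhere on the flat (82 mm across), straight down; the spring takes about 6 N at first, 12 N at the bottom, and brings it back up by itself within about 0.5 s.
- plunger (a joint): How far the plunger is pressed, in m: 0 fully up, 0.030 down on its stop. The pump draws on the RETURN stroke: a push past 0.026, then a return to 0, raises the pin by a step of 7.5 mm (the first step may differ by some mm); short strokes do nothing. Two to four full strokes are needed.
- pin_top (a point): Centre of the top end of the plain white indicator pin, 16 mm in diameter, 90 mm from the plunger's axis, rising out of a dark collar 28 mm across whose top is 90 mm above the bench. The top is 91 mm above the bench with the pin in and about 126 mm with it fully out.
- indicator (a joint): How far the indicator pin stands out, in m: 0 in (1 mm above its collar), 0.036 at its upper stop. It starts between in and two thirds out, stays where it has been raised, and reaches about 0.035 with the last useful stroke; above 0.033 it is fully out. Pumping on after that does no harm.
- beaker_mid (a point): Centre, half-way up, of a clear plastic beaker, 66 mm across and 85 mm high, loose on the bench beside the pump (leave alone).
- bottle_mid (a point): Centre, half-way up, of a white capped bottle, 56 mm across and 120 mm high, loose on the bench beside the pump (leave alone).
- tube_rack_mid (a point): Centre, half-way up, of a green tube rack with capped micro tubes, 85 by 120 mm and 36 mm high, loose on the bench behind the pump (leave alone).
- tip_box_mid (a point): Centre, half-way up, of a blue pipette tip box, 80 by 115 mm and 57 mm high, loose on the bench behind the pump (leave alone).

How it is judged:
By the outcome, as a careful person would: the job done as asked, in the order asked, and still so for the second after the job is handed in, with the robot touching nothing.
It also fails if it takes over 38 s, if anything falls off the work surface, if the arm or the gripper's body presses on something with over 40 N, if the wrist force passes 120 N, or if a joint passes its speed limit or range.

ROBOT

A 6-joint arm with a two-finger parallel gripper is mounted at the origin on the work surface. World frame = base frame: x ahead of the robot, y to its left, z up, the work surface at z = 0. Lengths are in mm, angles in rad, forces in N, time in s.
With the tool pointing down it reaches from about 300 to 775 mm from the base axis. Payload 14.6 kg.
Tool frame: the origin (TCP) lies midway between the tips of the shut fingers; the grasp point (between the pads) lies 19 mm behind it; z points along the fingers, y is the direction in which the jaws open and shut (so a half turn about z gives the same grasp; the last joint's range is limited). The gripper opens to 94 mm and grips with 3 to 60 N. Pads are 16 mm wide; open, the fingers measure 119 mm over their backs; the gripper's body (75 mm by 177 mm) begins 78 mm behind the grasp point.
Start: joints at [-1.269, 0.3, 1.521, -0, 1.321, -0.067], TCP at [198.265, -513.011, 205.446] pointing down, gripper open.
Joint ranges: [-3.03, 3.03], [-0.79, 2.21], [0.23, 2.52], [-1.04, 4.18], [0, 3.07], [-2.55, 2.55]. Speed limits (rad/s): [2.22, 2.22, 2.57, 3.14, 3.14, 3.14].

INTERFACE

Orientations are given as [roll, pitch, yaw] about the fixed x, y, z axes, in that order (R = Rz(yaw) Ry(pitch) Rx(roll)).
In Python, from cell import read_state, camera, get_calibration, sign_off gives the robot as it stands.
- The arm moves only by the tool carry_out, never from a script. Its argument "series" is a list of rows, each an object with "delta_pos": the shift along the world's x, y, z in mm, a list of three; "turn": the turn, a rotation vector about the world's x, y, z in rad, a list of three; "hand": the opening, from 0 (shut) to 1 (fully open). A call has 1 to 8 rows; each row is the pose to reach, as a shift and turn from the pose commanded when the call began; what a row does not reach only later rows make up. A row lasts 1/8 s, in which the tool goes at most 62.5 mm and 10.7 degrees, less where a joint would pass 70% of its speed; a pose out of reach is approached as far as the arm can. A call with a gripper value outside its range is refused whole. The fingers move at their own pace and stop on an object; "squeeze" is the grip in N (left out, the last holds). Time passes only in rows, so rows that repeat a pose let the fingers close. It gives the time, the measured TCP pose, the force and the opening at its end, in the units of the state.
- read_state(): the state, without advancing time (a new reading comes with each control period).
- camera(name): name is "scene" or "side" or "wrist"; returns the picture (480x640x3 uint8, red, green, blue); there is no depth.
- get_calibration(name): a dict with "intrinsics" (3x3 intrinsics, pixels), "pose" (4x4, takes a point from camera to world coordinates). Camera axes: x right, y down, z forward; pixel columns grow to the right and rows downward; lengths in mm; the calibration is good to about 2 mm. A picture is of the moment at which its call begins: read the wrist's pose just before it. get_calibration takes no time and is no camera call; for the wrist camera it gives the pose at the moment of the call.
- sign_off(): hands the job in, once; it reports no verdict.
The state is a dict: "clock": time; "joints": joint angles; "qd": joint speeds; "effort": joint torques, N m; "eef_pos": TCP position; "eef_rot": TCP orientation; "wrist_force": force on the tool from outside, world axes, zero at the start; "moment": the same for the moment, N m; "finger_gap": finger opening in mm.
Only numpy, scipy, OpenCV 4.12 (cv2) and the standard library are available. Lean on these libraries where they do the work, as an engineer would, in place of code of your own. Each camera call takes 0.05 s, during which the arm holds its last target.

## Working session

There is one attempt and no reset: what is moved stays moved. The work goes in short steps, Python scripts to look and compute and a tool call to move; the robot and the scene stay as the last step left them, time stands still between calls to the robot, and variables do not carry over. Pictures are saved under pics/ and viewed, and the job is handed in when it is done.

Besides the shell and the picture viewer there is one more tool, called as name(argument=value, ...) on one line, values as JSON. carry_out: Moves the arm, as the interface text tells. Its arguments: {"type":"object","properties":{"series":{"type":"array"},"squeeze":{"type":"number"}},"required":["series"]}

```bash
mkdir -p pics; python3 - <<'E'
from cell import *
import cv2
for n in("scene","side","wrist"):
    c=get_calibration(n);print(n,c["intrinsics"],c["pose"])
    cv2.imwrite(f"pics/{n}0.png",camera(n)[:,:,::-1])
print(read_state())
E
```

```text
scene [[555.46861893   0.         326.74446689]
 [  0.         555.46861893 243.72299904]
 [  0.           0.           1.        ]] [[ 8.78630089e-01  3.68201559e-01 -3.04034173e-01  9.33248981e+02]
 [ 4.77229257e-01 -6.98680087e-01  5.33008792e-01 -4.93793314e+02]
 [-1.61679543e-02 -6.13411565e-01 -7.89597903e-01  9.44085230e+02]
 [ 0.00000000e+00  0.00000000e+00  0.00000000e+00  1.00000000e+00]]
side [[471.88696348   0.         318.57356202]
 [  0.         471.88696348 238.50261477]
 [  0.           0.           1.        ]] [[-9.67646518e-01 -1.84036924e-01  1.72599614e-01  4.10473219e+02]
 [-2.51868527e-01  7.45014297e-01 -6.17669768e-01  7.65844142e+02]
 [-1.49151356e-02 -6.41158411e-01 -7.67263599e-01  1.00108481e+03]
 [ 0.00000000e+00  0.00000000e+00  0.00000000e+00  1.00000000e+00]]
wrist [[363.80001339   0.         317.04685952]
 [  0.         363.80001339 237.15491574]
 [  0.           0.           1.        ]] [[ 3.60577543e-01 -8.98259362e-01 -2.51224908e-01  2.70946728e+02]
 [-9.32729198e-01 -3.47333261e-01 -9.68289722e-02 -4.84447966e+02]
 [-2.81235623e-04  2.69239160e-01 -9.63073308e-01  3.83621865e+02]
 [ 0.00000000e+00  0.00000000e+00  0.00000000e+00  1.00000000e+00]]
{'clock': 0.15, 'joints': array([-1.26862142e+00,  3.00360654e-01,  1.52144195e+00, -6.88385906e-06,
        1.32068855e+00, -6.66151302e-02]), 'qd': array([ 0.00063959, -0.00239083, -0.00200247,  0.00195293,  0.00029106,
        0.00106492]), 'effort': array([ 2.05304503e-03, -5.31955040e+01, -3.52818274e+01,  7.08353100e-02,
        2.36136216e-02, -8.37482276e-05]), 'eef_pos': array([ 198.19608931, -512.83375312,  205.00576864]), 'eef_rot': array([-3.14069570e+00, -5.31559728e-05,  3.68791720e-01]), 'wrist_force': array([-0.08744201,  0.0242476 , -0.27118859]), 'moment': array([-0.02448684,  0.02375488, -0.07717045]), 'finger_gap': 94.17143234661661}
```

View pics/scene0.png

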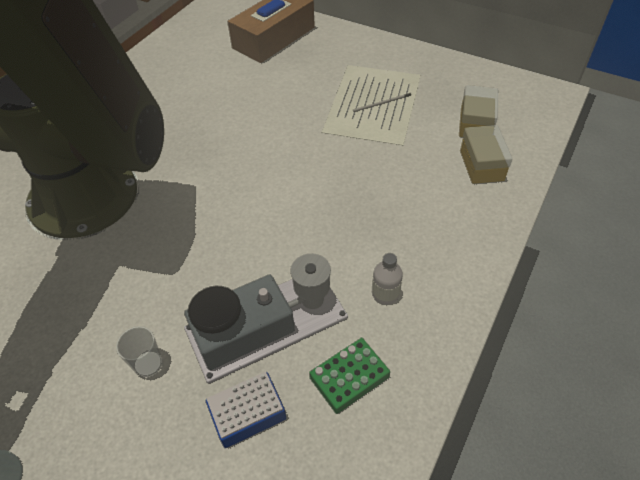

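View pics/side0.png

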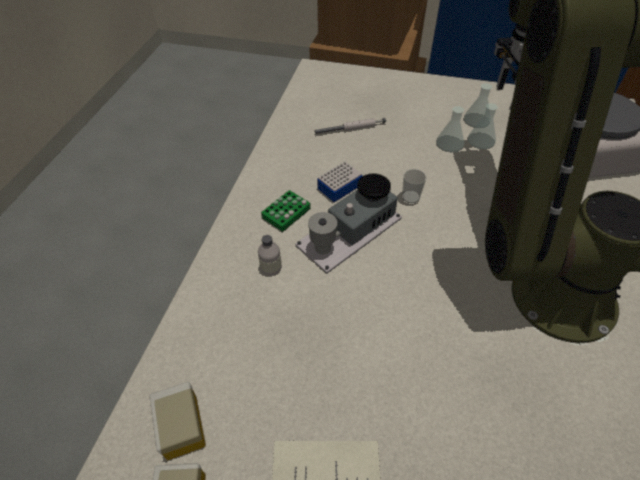

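The scene view shows the plunger head at about (215,308), the pin at (265,293) and the cup at (311,268). The beaker is at (140,352), the tip box at (247,408), the rack at (350,375) and the bottle at (388,278). The side view has the head at (374,187) and the pin at (349,209).

```bash
cat > h.py <<'E'
import numpy as np,cv2
from cell import *
def plane(n,uv,z):
    c=get_calibration(n);K=np.array(c["intrinsics"]);T=np.array(c["pose"])
    d=T[:3,:3]@np.linalg.inv(K)@np.array([*uv,1.]);o=T[:3,3]
    return o+d*(z-o[2])/d[2]
def proj(n,P):
    c=get_calibration(n);K=np.array(c["intrinsics"]);T=np.array(c["pose"])
    p=K@(T[:3,:3].T@(np.array(P)-T[:3,3]));return p[:2]/p[2]
def tri(n1,a,n2,b):
    A=[];B=[]
    for n,uv in((n1,a),(n2,b)):
        c=get_calibration(n);K=np.array(c["intrinsics"]);T=np.array(c["pose"])
        d=T[:3,:3]@np.linalg.inv(K)@np.array([*uv,1.]);d/=np.linalg.norm(d)
        M=np.eye(3)-np.outer(d,d);A.append(M);B.append(M@T[:3,3])
    return np.linalg.lstsq(np.vstack(A),np.hstack(B),rcond=None)[0]
E
python3 - <<'E'
from h import *
for n,(x0,y0,x1,y1) in {"scene":(170,270,340,390),"side":(290,160,430,280)}.items():
    im=cv2.imread(f"pics/{n}0.png");g=im.max(2);s=g[y0:y1,x0:x1]
    m=(s<42).astype(np.uint8)
    cs,_=cv2.findContours(m,cv2.RETR_EXTERNAL,cv2.CHAIN_APPROX_NONE)
    for c in sorted(cs,key=cv2.contourArea)[-2:]:
        if cv2.contourArea(c)<50:continue
        e=cv2.fitEllipse(c);print(n,e,cv2.boundingRect(c),cv2.contourArea(c)); 
        ctr=np.array(e[0])+[x0,y0]; print(ctr,plane(n,ctr,128))
    cv2.imwrite(f"pics/{n}crop.png",cv2.resize(im[y0:y1,x0:x1],None,fx=4,fy=4,interpolation=cv2.INTER_CUBIC))
E
```

```text
side ((92.27959442138672, 56.47934341430664), (8.3660306930542, 34.91569137573242), 49.50286865234375) (79, 44, 26, 26) 191.5
[382.27959442 216.47934341] [470.17096393 -44.75949705 128.        ]
side ((83.1323013305664, 27.709251403808594), (27.6068058013916, 32.39529800415039), 97.7053451538086) (67, 14, 33, 30) 689.0
[373.13230133 187.7092514 ] [ 510.92097829 -140.92839764  128.        ]
```

View pics/scenecrop.png

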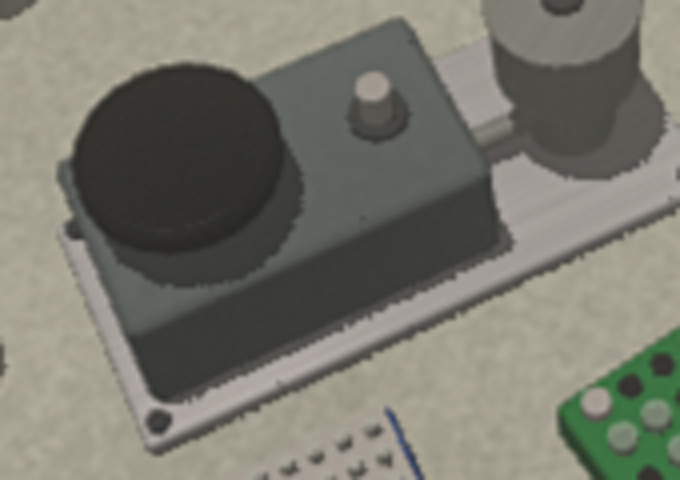

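View pics/sidecrop.png

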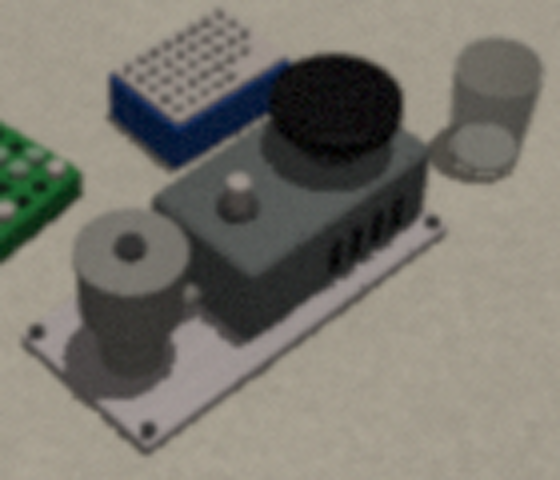

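```bash
python3 - <<'E'
from h import *
a=(214.9,306.8);b=(374,185)
print(plane("scene",a,130),plane("side",b,130),tri("scene",a,"side",b))
p=(263.2,290.5);q=(349.6,204.5)
print("pin",tri("scene",p,"side",q))
print("beaker",plane("scene",(148,366),3),plane("scene",(137,344),85), plane("side",(411,198),3))
for n,uv in(("bottle",(388,292)),("cup knob",(310.5,268)),): print(n,plane("scene",uv,0 if n=="bottle" else 121))
print("cup side",plane("side",(322.5,221.5),121))
E
```

```text
[ 515.61521904 -153.72378001  130.        ] [ 510.31267231 -149.52852835  130.        ] [ 512.05651798 -152.50914363  126.15888165]
pin [562.07233824 -78.99409315 113.3992102 ]
beaker [ 415.6208736  -262.83979438    3.        ] [ 417.01936654 -259.67001155   85.        ] [ 408.89201166 -254.28318349    3.        ]
bottle [737.50093038  92.88331925   0.        ]
cup knob [616.86335129  -0.99574518 121.        ]
cup side [612.88488011   1.25782708 121.        ]
```

Checks: the plunger is at about (513,-152), the pin is 88 mm away (90 expected) at a height of about 113, and the cup is 183 mm away (185 expected). I'll press slightly on the side away from the pin, with the fingers shut.

carry_out(series=[{"delta_pos":[40,46,0],"turn":[0,0,0],"hand":0},{"delta_pos":[80,92,0],"turn":[0,0,0],"hand":0},{"delta_pos":[120,138,0],"turn":[0,0,0],"hand":0},{"delta_pos":[160,184,0],"turn":[0,0,0],"hand":0},{"delta_pos":[200,230,0],"turn":[0,0,0],"hand":0},{"delta_pos":[240,276,0],"turn":[0,0,0],"hand":0},{"delta_pos":[280,322,0],"turn":[0,0,0],"hand":0},{"delta_pos":[310,355,-20],"turn":[0,0,0],"hand":0}], squeeze=10)

```text
clock: 1.15
eef_pos: [510.0, -156.1, 186.2]
eef_rot: [3.14, -0.002, 0.37]
wrist_force: [0.5, -0.8, 0.3]
finger_gap: 17.6
```

carry_out(series=[{"delta_pos":[0,0,-20],"turn":[0,0,0],"hand":0},{"delta_pos":[0,0,-40],"turn":[0,0,0],"hand":0},{"delta_pos":[0,0,-40],"turn":[0,0,0],"hand":0}])

```text
clock: 1.52
eef_pos: [507.6, -157.7, 144.2]
eef_rot: [-3.14, 0.002, 0.369]
wrist_force: [0.3, -0.3, -0.0]
finger_gap: 0.5
```

```bash
python3 - <<'E'
from h import *
s=read_state();print(s["clock"],s["eef_pos"],s["eef_rot"],s["wrist_force"],s["finger_gap"])
a=camera("scene")[210:390,120:360];b=camera("side")[130:280,260:460]
o=np.hstack([cv2.resize(a,(480,360)),cv2.resize(b,(300,225)) if 0 else cv2.resize(b,(320,240)) [:, :].copy() if 0 else cv2.copyMakeBorder(cv2.resize(b,(320,240)),0,120,0,0,0)])
cv2.imwrite("pics/a1.png",o[:,:,::-1])
cv2.imwrite("pics/w1.png",camera("wrist")[:,:,::-1])
E
```

```text
1.525 [ 507.61420454 -157.67622627  144.20089904] [-3.13966618e+00  2.11109403e-03  3.68923005e-01] [ 0.27466036 -0.28352856 -0.04479437] 0.4892732997426227
```

View pics/a1.png

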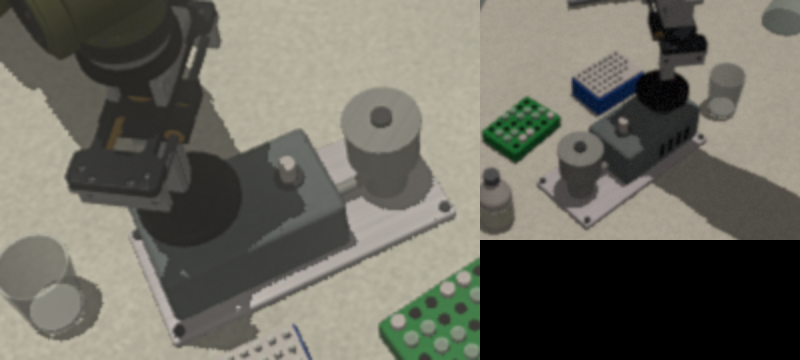

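View pics/w1.png

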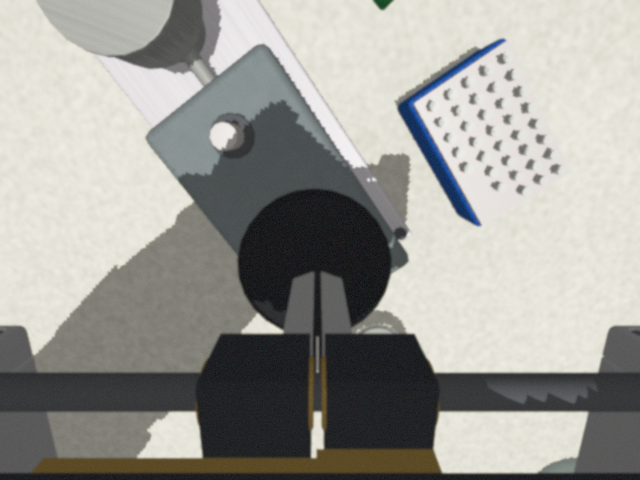

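The wrist view shows the tip at (318,272), close to the head centre at (315,263), with the pin clear of the fingers. Pressing gently the first time.

carry_out(series=[{"delta_pos":[0,0,-12],"turn":[0,0,0],"hand":0},{"delta_pos":[0,0,-22],"turn":[0,0,0],"hand":0},{"delta_pos":[0,0,-32],"turn":[0,0,0],"hand":0},{"delta_pos":[0,0,-40],"turn":[0,0,0],"hand":0},{"delta_pos":[0,0,-40],"turn":[0,0,0],"hand":0}])

```text
clock: 2.3
eef_pos: [508.6, -158.2, 105.5]
eef_rot: [3.141, -0.001, 0.369]
wrist_force: [-2.0, 0.4, 11.2]
finger_gap: 0.3
```

carry_out(series=[{"delta_pos":[0,0,-4],"turn":[0,0,0],"hand":0},{"delta_pos":[0,0,-7],"turn":[0,0,0],"hand":0},{"delta_pos":[0,0,-7],"turn":[0,0,0],"hand":0}])

```text
clock: 2.68
eef_pos: [508.7, -158.3, 100.1]
eef_rot: [3.14, -0.001, 0.369]
wrist_force: [-7.6, 2.3, 23.9]
finger_gap: 0.4
```

The force rose to 24 N at z = 100, so the plunger is on its stop. Releasing it.

carry_out(series=[{"delta_pos":[0,0,20],"turn":[0,0,0],"hand":0},{"delta_pos":[0,0,48],"turn":[0,0,0],"hand":0},{"delta_pos":[0,0,48],"turn":[0,0,0],"hand":0},{"delta_pos":[0,0,48],"turn":[0,0,0],"hand":0},{"delta_pos":[0,0,48],"turn":[0,0,0],"hand":0},{"delta_pos":[0,0,48],"turn":[0,0,0],"hand":0}])

```text
clock: 3.42
eef_pos: [508.0, -157.9, 145.7]
eef_rot: [-3.141, 0.001, 0.369]
wrist_force: [-0.5, 0.1, 0.2]
finger_gap: 0.3
```

```bash
cat > look.py <<'E'
import sys
from h import *
t=sys.argv[1]
a=camera("scene")[270:330,220:300];b=camera("side")[180:240,310:390]
cv2.imwrite(f"pics/p{t}.png",np.hstack([cv2.resize(x,(400,300),interpolation=cv2.INTER_CUBIC) for x in(a,b)])[:,:,::-1])
s=read_state();print(s["clock"],s["eef_pos"],s["wrist_force"])
E
python3 look.py 1
```

```text
3.525 [ 508.14568438 -157.97842738  146.06660491] [ 0.40577444  0.30932421 -0.42167922]
```

View pics/p1.png

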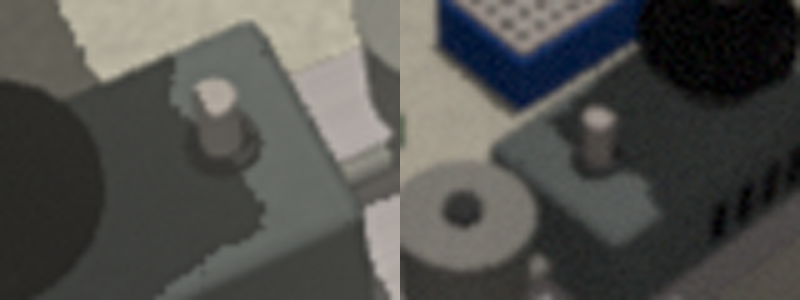

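The pin is visibly taller (scene top near (263,289)) and the head is back up. Second stroke.

carry_out(series=[{"delta_pos":[0,0,-14],"turn":[0,0,0],"hand":0},{"delta_pos":[0,0,-30],"turn":[0,0,0],"hand":0},{"delta_pos":[0,0,-42],"turn":[0,0,0],"hand":0},{"delta_pos":[0,0,-49],"turn":[0,0,0],"hand":0},{"delta_pos":[0,0,-49],"turn":[0,0,0],"hand":0}])

```text
clock: 4.15
eef_pos: [508.9, -158.2, 99.9]
eef_rot: [3.14, -0.002, 0.369]
wrist_force: [-13.3, 5.7, 38.4]
finger_gap: 0.6
```

carry_out(series=[{"delta_pos":[0,0,20],"turn":[0,0,0],"hand":0},{"delta_pos":[0,0,48],"turn":[0,0,0],"hand":0},{"delta_pos":[0,0,48],"turn":[0,0,0],"hand":0},{"delta_pos":[0,0,48],"turn":[0,0,0],"hand":0},{"delta_pos":[0,0,48],"turn":[0,0,0],"hand":0},{"delta_pos":[0,0,48],"turn":[0,0,0],"hand":0}])

```text
clock: 4.9
eef_pos: [508.0, -157.9, 144.7]
eef_rot: [-3.141, 0.001, 0.369]
wrist_force: [0.2, 0.6, -0.6]
finger_gap: 0.5
```

```bash
python3 look.py 2
```

```text
5.0 [ 508.13740129 -157.97800258  145.01585558] [ 0.4332083  -0.02664517  0.74625857]
```

View pics/p2.png

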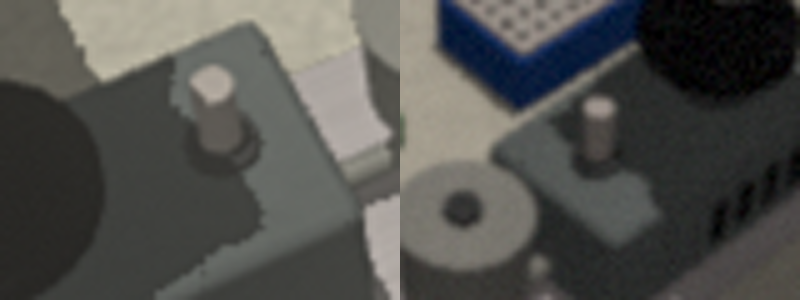

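The pin rose again (scene top (262,287)). Third stroke.

carry_out(series=[{"delta_pos":[0,0,-14],"turn":[0,0,0],"hand":0},{"delta_pos":[0,0,-30],"turn":[0,0,0],"hand":0},{"delta_pos":[0,0,-42],"turn":[0,0,0],"hand":0},{"delta_pos":[0,0,-47],"turn":[0,0,0],"hand":0},{"delta_pos":[0,0,-47],"turn":[0,0,0],"hand":0}])

```text
clock: 5.62
eef_pos: [508.8, -158.2, 100.0]
eef_rot: [3.14, -0.002, 0.369]
wrist_force: [-9.6, 3.8, 28.3]
finger_gap: 0.2
```

carry_out(series=[{"delta_pos":[0,0,20],"turn":[0,0,0],"hand":0},{"delta_pos":[0,0,48],"turn":[0,0,0],"hand":0},{"delta_pos":[0,0,48],"turn":[0,0,0],"hand":0},{"delta_pos":[0,0,48],"turn":[0,0,0],"hand":0},{"delta_pos":[0,0,48],"turn":[0,0,0],"hand":0},{"delta_pos":[0,0,48],"turn":[0,0,0],"hand":0}])

```text
clock: 6.38
eef_pos: [508.0, -157.9, 145.7]
eef_rot: [-3.141, 0.001, 0.369]
wrist_force: [-0.4, -0.1, -0.3]
finger_gap: 0.3
```

```bash
python3 look.py 3
```

```text
6.475 [ 508.14672455 -157.96685683  146.04687045] [0.21694505 1.82296097 0.38448527]
```

View pics/p3.png

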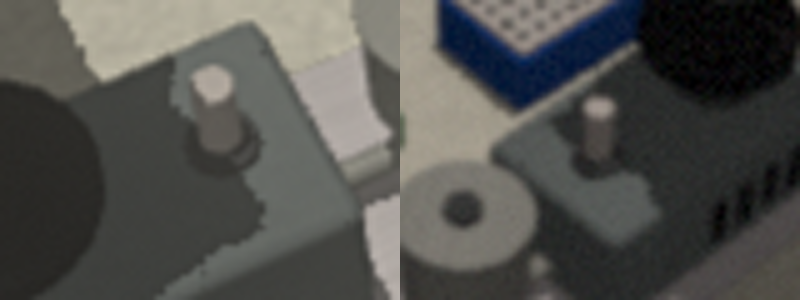

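No change between strokes 2 and 3, which fits the pin being at its stop. I'll do one more stroke to confirm (harmless), then lift clear and measure the pin height.

carry_out(series=[{"delta_pos":[0,0,-14],"turn":[0,0,0],"hand":0},{"delta_pos":[0,0,-30],"turn":[0,0,0],"hand":0},{"delta_pos":[0,0,-42],"turn":[0,0,0],"hand":0},{"delta_pos":[0,0,-48],"turn":[0,0,0],"hand":0},{"delta_pos":[0,0,-48],"turn":[0,0,0],"hand":0},{"delta_pos":[0,0,-48],"turn":[0,0,0],"hand":0}])

```text
clock: 7.22
eef_pos: [508.8, -158.2, 100.0]
eef_rot: [3.14, -0.002, 0.369]
wrist_force: [-8.5, 3.9, 28.9]
finger_gap: 0.3
```

carry_out(series=[{"delta_pos":[0,0,20],"turn":[0,0,0],"hand":0},{"delta_pos":[0,0,60],"turn":[0,0,0],"hand":0},{"delta_pos":[0,0,110],"turn":[0,0,0],"hand":0},{"delta_pos":[-30,-50,140],"turn":[0,0,0],"hand":0},{"delta_pos":[-60,-100,140],"turn":[0,0,0],"hand":0},{"delta_pos":[-80,-140,140],"turn":[0,0,0],"hand":0},{"delta_pos":[-80,-140,140],"turn":[0,0,0],"hand":0},{"delta_pos":[-80,-140,140],"turn":[0,0,0],"hand":0}])

```text
clock: 8.22
eef_pos: [428.3, -297.6, 237.6]
eef_rot: [-3.141, 0.0, 0.369]
wrist_force: [0.7, -0.2, 0.4]
finger_gap: 0.6
```

```bash
python3 look.py 4; python3 - <<'E'
from h import *
for n in("scene","side"): cv2.imwrite(f"pics/{n}4.png",camera(n)[:,:,::-1])
print(tri("scene",(262.4,286.6),"side",(349.7,201.2)))
for z in(91,111,118.5,126): print(z,proj("scene",[562,-79,z]),proj("side",[562,-79,z]))
E
```

```text
8.325 [ 428.7302626  -297.1632092   237.96440412] [ 0.3383338  -0.67847475 -0.10515267]
[562.08097449 -78.89070171 125.7988693 ]
91 [263.64978663 297.08369317] [348.7661823 210.5592648]
111 [262.46401531 291.06214731] [349.02822158 205.29499444]
118.5 [262.00955698 288.7543316 ] [349.12817862 203.2868951 ]
126 [261.54960576 286.41862206] [349.22907907 201.25984304]
```

View pics/p4.png

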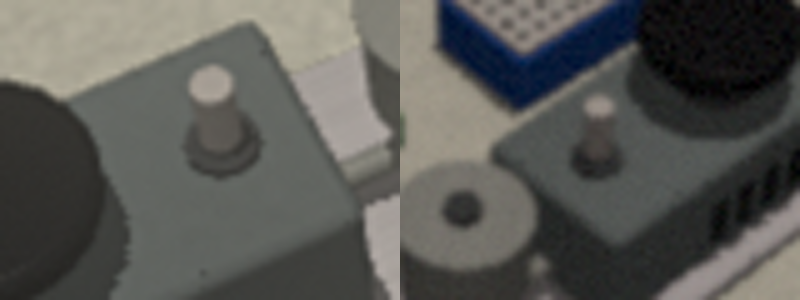

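View pics/scene4.png

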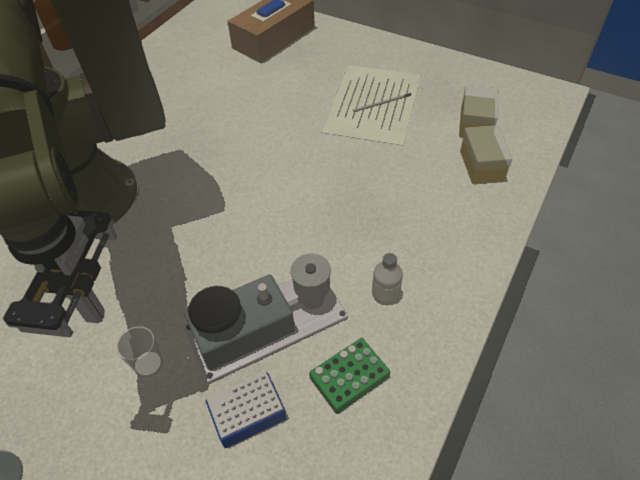

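The pin top triangulates to 126 mm, which is fully out. It didn't move after strokes 3 and 4. The head is up at (215,308), the arm is clear, and the beaker, bottle, rack and box sit at the same pixels as before.

```bash
python3 -c "
from cell import *
print(sign_off())"
```

```text
the job is handed in; nothing more can be done
None
```

The indicator pin stands fully out and the job is handed in at about 8.4 s of the 38 s allowed. I pressed the plunger to its stop four times with shut fingertips and let it spring all the way back each time.

- **Strokes:** at the bottom of each stroke the TCP was at about 100 mm and the wrist force was 24–38 N, well under the 120 N limit.
- **Pin:** its top measured about 126 mm above the bench, up from about 113 mm at the start. It rose on strokes 1 and 2 and showed no further rise on strokes 3 and 4, so it is at its upper stop.
- **Leaving it:** the plunger is up, the arm has moved clear, and the wrist force is close to zero. The fingers never went near the pin. The beaker, bottle, tube rack and tip box show no visible shift in the scene camera.

The first two-view measurements of the plunger centre disagreed by about 5 mm, which is small against the 82 mm flat. No checks failed.

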